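Ram a dried clay plug out of an extruder barrel

TASK

Clear the clamped extruder barrel: take the wooden rammer from its rest, slide it nose first into the open near end of the barrel, and push the dried clay plug right out of the far end into the scrap tray. The barrel sits a little askew in its clamp and its thin wall marks easily, so feel the rammer into line and keep its load against the barrel light. Then draw the rammer out and lay it back in its rest, leaving the barrel's end cap, the die and the tray where they are.

Things in the scene. Friction and masses are not known exactly. Their poses are not given: they have to be found in the camera images.
- rammer: Wooden rod with a squared grip at one end, 0.10 to 0.16 kg, balanced 64 mm ahead of the grip. Origin: centre of the grip; x along the rod to the nose, z up as it lies. The grip, 60 mm long (x -30 to 30), 26 wide (y), 31 high (z), is the place to hold it from above. The round rod, 31 mm in diameter, goes on to x = 189 mm; the last 16 mm taper to a blunt nose 11 mm across at x = 205 mm.
- rammer_tip (a point): The centre of the rammer's nose, 205 mm ahead of the rammer's origin along its x axis.
- rammer_mid (a point): A point on the rammer's axis, 115 mm ahead of its origin along x; it lies over the middle of the rest when the rammer is put away.
- clamp: Wooden bench clamp, fixed. Origin: on the table below the nominal centre of the barrel's near mouth; x the nominal way of pushing (near mouth to far end and tray), z up. Base board 18 mm thick, 110 mm wide, x from 34 to 126 mm; saddle block 34 mm long, 82 wide, 85 high at x = 110 mm, wing nuts to 100 mm. The rammer bearing on barrel or clamp with over 20 N (all contacts summed) marks them.
- saddle (a point): Centre of the rubber-lined strap that alone holds the aluminium extruder barrel: clamp x = 110, y = 0, z = 85 mm. The bore axis always passes through it, but about it the barrel sits askew, differently at each start: by up to 3.7 degrees to either side, and its long free end sags by up to 3.7 degrees. This is not measured: see it or feel it. The barrel does not give.
- mouth (a point): NOMINAL centre of the barrel's near mouth: clamp x = 0, y = 0, z = 85 mm (the real one is up to 7 mm to either side and up to 7 mm lower). Barrel: tube 150 mm long, open at both ends (far end at x = 150 mm), bore 34, outside 41 mm in diameter. A rammer held by its grip gives: its nose, pushed aside by the bore, answers with some 2 to 4 N per mm.
- plug: Plug of hard dried clay, 40 mm long, 33 mm across its middle and 27 at its ends, 0.06 kg. Origin: its centre, x along it. It starts in the barrel, its near face 80 to 100 mm in from the near mouth, and sticks: it moves under a push of 10 to 20 N all along the bore. It drops out of the far end when the rammer's nose is 125 to 145 mm inside the near mouth.
- tray: The grey plastic scrap tray standing under the far end of the barrel, 190 mm (x) by 170 mm (y), 45 mm high, wall and floor 4 mm, 1.2 kg, loose. Its origin is the centre of its underside.
- rest: The rammer's rest, dark wood, fixed: base 150 by 70 mm, two 45-degree V notches at x = -55 and 55 mm, 60 mm wide at their tops, 68 mm above the table. Origin: centre of its underside, x along the cradle. A rammer lying in both notches has its axis 60 mm above the origin. At the start it lies along x, its grip overhanging at x about -112 mm.
- cap: The barrel's unscrewed end cap, an aluminium ring 57 mm across and 18 mm high, lying beside the clamp. Origin: centre of its underside.
- die: An extruder die, a steel disc 40 mm across and 5 mm thick with a hole, lying beside the clamp. Origin: centre of its underside.

How it is judged:
By the outcome, as a careful person would: the job done as asked, in the order asked, and still so for the second after the job is handed in, with the robot touching nothing.
It also fails if it takes over 72 s, if anything falls off the work surface, if the arm or the gripper's body presses on something with over 40 N, if the wrist force passes 120 N, or if a joint passes its speed limit or range.

ROBOT

A 6-joint arm with a two-finger parallel gripper is mounted at the origin on the work surface. World frame = base frame: x ahead of the robot, y to its left, z up, the work surface at z = 0. Lengths are in m, angles in rad, forces in N, time in s.
With the tool pointing down it reaches from about 0.3 to 0.875 m from the base axis. Payload 4.2 kg.
Tool frame: the origin (TCP) lies on the centre line of the jaws, within the pads' length; the fingertips stand 25 mm ahead of it and the grasp point (between the pads) lies 6 mm ahead of it; z points along the fingers, y is the line along which they close (so a half turn about z gives the same grasp; the last joint's range is limited). The gripper opens to 85 mm and grips with 20 to 120 N. Pads are 22 mm wide; open, the fingers measure 114 mm over their backs; the gripper's body (76 mm by 85 mm) begins 54 mm behind the grasp point. The pads swing forward as they close: fully open they stand 13 mm farther back than shut.
Start: joints at [1.248, 0.32, 1.565, -0, 1.257, -0.02], TCP at [0.171, 0.549, 0.256] pointing down, gripper open.
Joint ranges: [-3.11, 3.11], [-0.84, 2.01], [0.21, 2.61], [-1.34, 4.49], [0.05, 2.63], [-2.56, 2.56]. Speed limits (rad/s): [2.57, 2.57, 3.14, 3.14, 3.14, 3.14].

INTERFACE

Orientations are given as a unit quaternion [w, x, y, z].
In Python, from plant import arm, optics, job gives the robot as it stands.
- The arm moves only by the shell command python3 -m creep 'ROWS' [FORCE]. ROWS is JSON, a list of rows, each a list of 7 numbers: the turn, a rotation vector about the tool's x, y, z in degrees, then the shift along the tool's x, y, z in m, then the opening, from 0 (shut) to 1 (fully open). In form: [[ax, ay, az, tx, ty, tz, hand], ...]. A call has 1 to 8 rows; each row is the pose to reach, as a shift and turn from the pose commanded when the call began, along the tool's axes at that moment; what a row does not reach only later rows make up. A row lasts 1/12 s, in which the tool goes at most 41.7 mm and 7.16 degrees, less where a joint would pass 70% of its speed; a pose out of reach is approached as far as the arm can. A call with a gripper value outside its range is refused whole. The fingers move at their own pace and stop on an object; FORCE is the grip in N (left out, the last holds). Time passes only in rows, so rows that repeat a pose let the fingers close. It gives the time, the measured TCP pose, the force, the opening and the grip force at its end, in the units of the state.
- arm.observe(): the state, without advancing time (a new reading comes with each control period).
- optics.snapshot(name): name is "side" or "top"; returns the picture (384x512x3 uint8, red, green, blue); there is no depth.
- optics.camera_info(name): a dict with "intrinsics" (3x3 intrinsics, pixels), "eye" and "rotation" of the camera in the world. Camera axes: x right, y down, z forward; pixel columns grow to the right and rows downward; lengths in m; the calibration is good to about 2 mm. A picture is of the moment at which its call begins. camera_info takes no time and is no camera call.
- job.sign_off(): hands the job in; it is judged then, once.
The state is a dict: "time_s": time; "qpos": joint angles; "joint_velocities": joint speeds; "joint_efforts": joint torques, N m; "tool_pos": TCP position; "tool_rot": TCP orientation; "force": force on the tool from outside, world axes, zero at the start; "ft_torque": the same for the moment, N m; "grip_width": finger opening in m; "grasp_force": force on a finger pad.
Only numpy, scipy, OpenCV 4.12 (cv2) and the standard library are available. Lean on these libraries where they do the work, as an engineer would, in place of code of your own. Each camera call takes 0.05 s, during which the arm holds its last target. There are 200 camera calls.

## Working session

There is one attempt and no reset: what is moved stays moved. The work goes in short steps, Python scripts to look and compute and a shell command to move; the robot and the scene stay as the last step left them, time stands still between calls to the robot, and variables do not carry over. Pictures are saved under pics/ and viewed, at most 10 in all, crops included, and the job is handed in when it is done.

```bash
ls; mkdir -p pics; python3 - <<'E'
from plant import arm, optics, job
import cv2,numpy as np
for n in("side","top"):
    im=optics.snapshot(n); cv2.imwrite(f"pics/{n}0.png",im[:,:,::-1])
    c=optics.camera_info(n); print(n,c)
s=arm.observe(); print(s)
E
```

```text
pics
side {'intrinsics': array([[378.5328119 ,   0.        , 253.01584471],
       [  0.        , 378.5328119 , 203.4339218 ],
       [  0.        ,   0.        ,   1.        ]]), 'eye': array([ 0.4598104 , -0.74806881,  0.5090466 ]), 'rotation': array([-0.50536835,  0.86130503, -0.04146297,  0.03220718])}
top {'intrinsics': array([[470.35523203,   0.        , 254.11228611],
       [  0.        , 470.35523203, 195.96765062],
       [  0.        ,   0.        ,   1.        ]]), 'eye': array([0.48001742, 0.01430962, 1.04041633]), 'rotation': array([-0.01793704,  0.70907383, -0.7042201 ,  0.03109032])}
{'time_s': 0.1, 'qpos': array([ 1.24800806e+00,  3.20216694e-01,  1.56555072e+00, -4.31834167e-05,
        1.25746046e+00, -1.99703024e-02]), 'joint_velocities': array([-8.14718121e-05, -4.11440495e-04, -1.43256354e-03,  1.92775990e-03,
        4.60875579e-04,  1.04126080e-03]), 'joint_efforts': array([ 8.34488965e-04, -4.16413164e+01, -2.34705126e+01,  1.52241842e-04,
        4.88218531e-03, -1.42818169e-05]), 'tool_pos': array([0.17133789, 0.54845654, 0.25557526]), 'tool_rot': array([-1.19202318e-04,  1.50824500e-01,  9.88560216e-01, -8.09134205e-04]), 'force': array([ 0.7927319 ,  0.31118252, -0.54900476]), 'ft_torque': array([-0.0104288 , -0.0215838 , -0.03018544]), 'grasp_force': 0.0, 'grip_width': 0.08554079366539141}
```

View pics/top0.png

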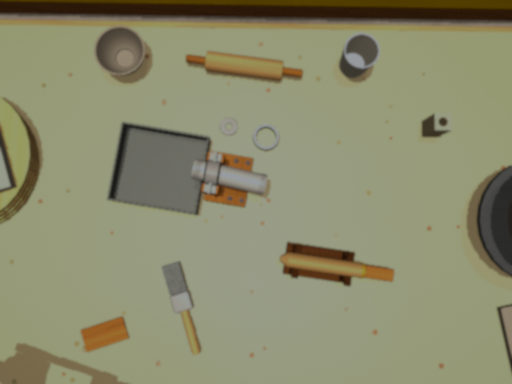

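View pics/side0.png

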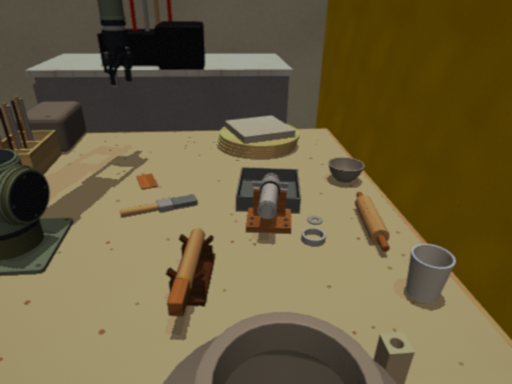

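The top view has the barrel running from its mouth at about (266,184) to its far end at (194,170), with the tray at (160,168). The rammer lies in its rest from the nose (283,260) to the grip end (392,274). In the side view the barrel mouth is near (268,210) and the rammer's grip end near (178,300). I'll enlarge both.

```bash
cat > h.py <<'E'
import numpy as np,cv2
from plant import arm,optics,job
from scipy.spatial.transform import Rotation as R
CI={n:optics.camera_info(n) for n in("side","top")}
def rot(n):
    q=np.asarray(CI[n]["rotation"]); return R.from_quat(q,scalar_first=True).as_matrix() if q.ndim==1 else q
def ray(n,p):
    d=rot(n)@np.linalg.inv(CI[n]["intrinsics"])@[p[0],p[1],1.]; return CI[n]["eye"],d
def onz(n,p,z):
    e,d=ray(n,p); return e+d*(z-e[2])/d[2]
def proj(n,X):
    c=rot(n).T@(np.asarray(X)-CI[n]["eye"]); c=CI[n]["intrinsics"]@c; return c[:2]/c[2]
def tri(p,q):
    e,d=ray("top",p); f,g=ray("side",q); A=np.c_[d,-g]; s=np.linalg.lstsq(A,f-e,rcond=None)[0]
    a=e+s[0]*d;b=f+s[1]*g; return (a+b)/2,np.linalg.norm(a-b)
E
python3 - <<'E'
from h import *
a=cv2.imread("pics/top0.png");b=cv2.imread("pics/side0.png")
t=cv2.resize(a[110:290,180:400],None,fx=3.6,fy=3.2,interpolation=3)[:576]
t=cv2.resize(a[140:215,180:280],None,fx=8,fy=8,interpolation=cv2.INTER_CUBIC); cv2.imwrite("pics/t1.png",t)
t=cv2.resize(b[160:240,225:330],None,fx=7,fy=7,interpolation=cv2.INTER_CUBIC); cv2.imwrite("pics/s1.png",t)
# rammer: colour mask
for n,im,roi in(("top",a,(240,285,278,400)),("side",b,(220,315,165,220))):
    r0,r1,c0,c1=roi; hsv=cv2.cvtColor(im,cv2.COLOR_BGR2HSV)[r0:r1,c0:c1]
    m=((hsv[...,1]>140)&(hsv[...,2]>135)&(hsv[...,0]<22)).astype(np.uint8)
    k,l,st,ce=cv2.connectedComponentsWithStats(m); i=1+np.argmax(st[1:,4]); print(n,st[i],ce[i]+[c0,r0])
    ys,xs=np.nonzero(l==i); P=np.c_[xs+c0,ys+r0]; print(cv2.minAreaRect(P.astype(np.float32)), cv2.fitLine(P.astype(np.float32),2,0,.01,.01).ravel())
    if n=="top":
        for c in range(284,396,6): 
            y=P[P[:,0]==c,1]; 
            if len(y): print(c,y.min(),y.max(),end=" | ")
print(onz("top",(254,196),0),onz("top",(392,274),.06),onz("top",(283,260),.06))
E
```

```text
top [  4  15 111  26 634] [349.7555205  268.43217666]
((337.0015869140625, 266.9896240234375), (111.74615478515625, 11.342970848083496), 8.47114372253418) [9.8754925e-01 1.5731034e-01 3.4975552e+02 2.6843219e+02]
284 256 262 | 290 255 265 | 296 256 266 | 302 257 267 | 308 257 268 | 314 258 269 | 320 259 269 | 326 260 270 | 332 261 271 | 338 262 272 | 344 263 273 | 350 264 274 | 356 265 275 | 362 266 276 | 368 266 277 | 374 267 278 | 380 268 278 | 386 269 279 | 392 270 277 | side [  3   9  34  74 642] [183.96417445 272.47352025]
((186.10000610351562, 266.20001220703125), (12.332881927490234, 78.7406997680664), 18.434947967529297) [  0.32315117  -0.94634736 183.96417    272.4735    ]
[ 0.55228698 -0.00458429  0.        ] [ 0.38785454 -0.29122674  0.06      ] [ 0.41560778 -0.06443816  0.06      ]
```

View pics/t1.png

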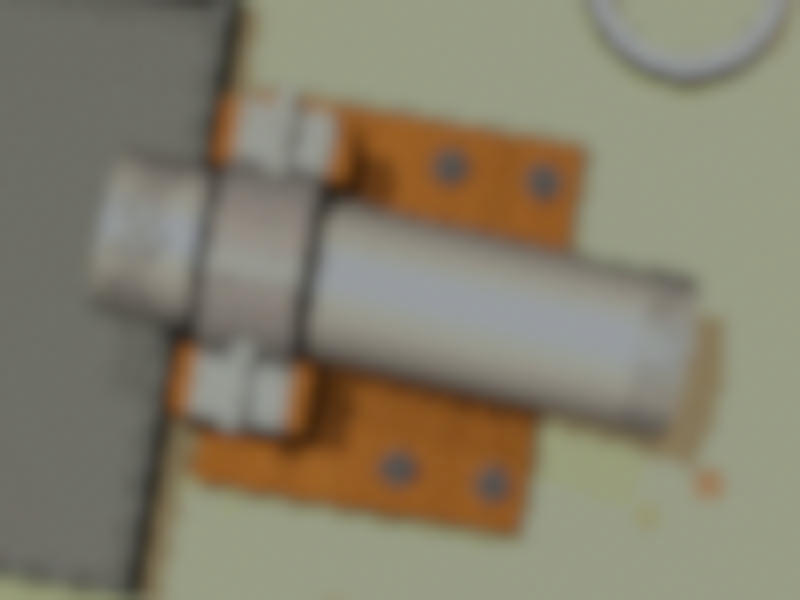

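View pics/s1.png

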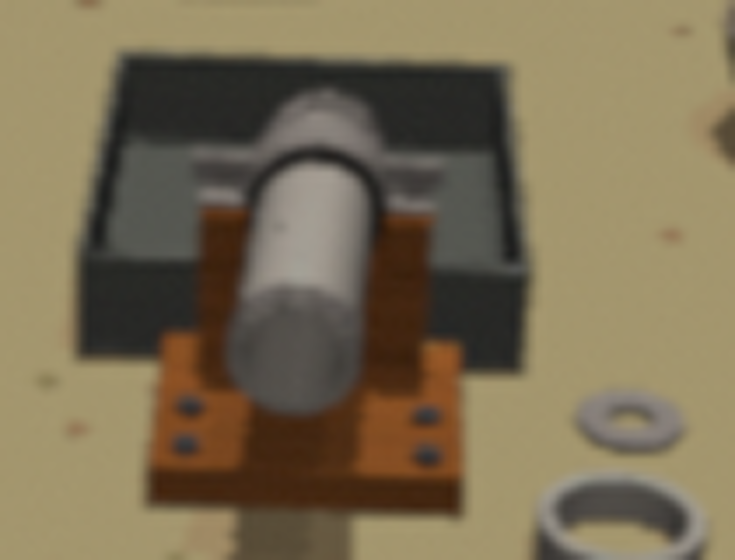

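The top crop puts the barrel mouth's rim corners at crop (692,282) and (660,437). The far-end corners are at (125,155) and (92,305), and the board's near corners at (585,150) and (520,535). In the side crop the mouth ellipse is centred near (295,350), about 130 wide.

```bash
python3 - <<'E'
from h import *
T=lambda x,y:((x+.5)/8-.5+180,(y+.5)/8-.5+140); S=lambda x,y:((x+.5)/7-.5+225,(y+.5)/7-.5+160)
A,B=onz("top",T(585,150),.018),onz("top",T(520,535),.018)
C,D=onz("top",T(195,480),.018),0
print("board near corners",A,B,np.linalg.norm(A-B)); 
d=A-B; yw=np.degrees(np.arctan2(d[0],-d[1])); 
u=np.array([-(B-A)[1],(B-A)[0],0]);u=np.cross([0,0,1],A-B);u/=np.linalg.norm(u)
u2=C-B;u2/=np.linalg.norm(u2);print("u",u,u2,np.degrees(np.arctan2(u[1],u[0])),np.degrees(np.arctan2(u2[1],u2[0])))
O=(A+B)/2-.034*u;O[2]=0;sad=O+.11*u+[0,0,.085];print("O",O,"saddle",sad)
m,e=tri(T(676,360),S(295,350));print("mouth",m,e)
f=onz("top",T(108.5,230),.087);print("far",f)
for n,p in(("far-mouth",f-m),("sad-mouth",sad-m)):
    print(n,np.linalg.norm(p),"yaw",np.degrees(np.arctan2(p[1],p[0])),"pitch",np.degrees(np.arctan2(p[2],np.hypot(p[0],p[1]))))
# strap top edges -> axis through strap center
print("strap ctr",onz("top",T(258,265),.095))
n1=onz("top",(283.2,259.3),.06);n2=onz("top",(394.0,274.5),.06)
q=[onz("top",p,.062) for p in((296,261),(350,269),(386,274))];d=q[0]-q[2]
print("rammer nose,tail",n1,n2,np.linalg.norm(n1-n2),"yaw",np.degrees(np.arctan2(d[1],d[0])),q)
print(proj("side",sad),proj("top",sad))
E
```

```text
board near corners [ 0.63379923 -0.00086485  0.018     ] [0.52812523 0.01613155 0.018     ] 0.10703210030807475
u [ 0.15879717  0.98731123 -0.        ] [0.16000995 0.9871154  0.        ] 80.8629131719005 80.79252630470104
O [ 0.57556313 -0.02593523  0.        ] saddle [0.59303081 0.082669   0.085     ]
mouth [ 0.57102154 -0.02353539  0.08523746] 0.0022204821426670737
far [0.60180578 0.12128133 0.087     ]
far-mouth 0.14806302121493853 yaw 77.9990534451323 pitch 0.6820642138185862
sad-mouth 0.10846122158985877 yaw 78.29202957794897 pitch -0.1254408416605568
strap ctr [0.59222055 0.08261142 0.095     ]
rammer nose,tail [ 0.41705072 -0.06485045  0.06      ] [ 0.3868436  -0.29539047  0.06      ] 0.2325105836346217 yaw 82.13032777139823 [array([ 0.41381835, -0.09121602,  0.062     ]), array([ 0.39791929, -0.20326595,  0.062     ]), array([ 0.38798727, -0.27809708,  0.062     ])]
[269.25660853 187.9644206 ] [212.13658807 172.87374066]
```

```bash
cat >> h.py <<'E'
def Rt(yaw,p):
    y,p=np.radians([yaw,p]); x=np.array([np.cos(y)*np.cos(p),np.sin(y)*np.cos(p),np.sin(p)]); Y=np.array([np.sin(y),-np.cos(y),0]); return np.c_[x,Y,np.cross(x,Y)]
def delta(pos,yaw,p=0,base=None):
    """row (deg, m) from current pose (or base=(pos,R)) to TCP target pose"""
    s=arm.observe(); P,Q=base if base else (s["tool_pos"],R.from_quat(s["tool_rot"],scalar_first=True).as_matrix())
    r=R.from_matrix(Q.T@Rt(yaw,p)).as_rotvec(degrees=True); t=Q.T@(np.asarray(pos)-P)
    return np.round(r,2),np.round(t,4)
E
python3 -c "
from h import *
print(delta([.45,.1,.2],120)); print(delta([.391,-.266,.2],82.1))"
```

```text
(array([-9.000e-02,  4.000e-02,  4.265e+01]), array([-0.3997, -0.3449,  0.0561]))
(array([-8.000e-02,  7.000e-02,  8.055e+01]), array([-0.4525, -0.7118,  0.0567]))
```

```bash
python3 -m creep '[[0,0,30,-0.26,-0.22,0,1],[0,0,30,-0.26,-0.22,0,1],[0,0,30,-0.26,-0.22,0,1],[0,0,30,-0.26,-0.22,0,1],[0,0,30,-0.26,-0.22,0,1],[0,0,30,-0.26,-0.22,0,1],[0,0,30,-0.26,-0.22,0,1],[0,0,30,-0.26,-0.22,0,1]]'; python3 -c "
from h import *
print(delta([.43,-.05,.2],100));print(delta([.391,-.266,.16],82.1))"
```

```text
time_s: 0.77
tool_pos: [0.3505, 0.2655, 0.2562]
tool_rot: [-0.0, 0.401, 0.916, -0.0]
force: [0.9, 0.1, 0.6]
grip_width: 0.0855
grasp_force: 0.0
(array([-1.000e-02,  0.000e+00,  3.268e+01]), array([-0.2858, -0.1554,  0.0562]))
(array([-1.000e-02,  0.000e+00,  5.058e+01]), array([-0.4182, -0.3305,  0.0962]))
```

```bash
python3 -m creep '[[0,0,32.7,-0.286,-0.155,0.04,1],[0,0,32.7,-0.286,-0.155,0.04,1],[0,0,32.7,-0.286,-0.155,0.04,1],[0,0,32.7,-0.286,-0.155,0.04,1],[0,0,32.7,-0.286,-0.155,0.04,1],[0,0,32.7,-0.286,-0.155,0.04,1],[0,0,32.7,-0.286,-0.155,0.04,1],[0,0,32.7,-0.286,-0.155,0.04,1]]'; python3 -c "
from h import *
print(delta([.391,-.266,.16],82.1))"
```

```text
time_s: 1.43
tool_pos: [0.4298, -0.0504, 0.2159]
tool_rot: [-0.0, 0.643, 0.765, -0.0]
force: [1.1, 0.4, 1.2]
grip_width: 0.0855
grasp_force: 0.0
(array([-1.00e-02,  1.00e-02,  1.78e+01]), array([-0.2057, -0.0753,  0.0559]))
```

```bash
python3 -m creep '[[0,0,17.8,-0.206,-0.075,0.056,1],[0,0,17.8,-0.206,-0.075,0.056,1],[0,0,17.8,-0.206,-0.075,0.056,1],[0,0,17.8,-0.206,-0.075,0.056,1],[0,0,17.8,-0.206,-0.075,0.056,1],[0,0,17.8,-0.206,-0.075,0.056,1],[0,0,17.8,-0.206,-0.075,0.056,1],[0,0,17.8,-0.206,-0.075,0.056,1]]'; python3 - <<'E'
from h import *
print(delta([.391,-.266,.066],82.1))
s=optics.snapshot("side");t=optics.snapshot("top")
print(proj("side",[.391,-.266,.066]),proj("top",[.391,-.266,.066]))
o=np.hstack([cv2.resize(s[200:340,130:250],(400,467)),cv2.resize(t[220:300,320:420],(400,467))]);cv2.imwrite("pics/g1.png",o[:,:,::-1])
E
```

```text
time_s: 2.1
tool_pos: [0.391, -0.2641, 0.1596]
tool_rot: [-0.001, 0.755, 0.656, 0.0]
force: [0.2, 0.6, 0.6]
grip_width: 0.0853
grasp_force: 0.0
(array([-0.08, -0.07, -0.09]), array([-0.002 ,  0.0004,  0.0936]))
[177.8710948  297.16550378] [380.72984684 272.687564  ]
```

View pics/g1.png

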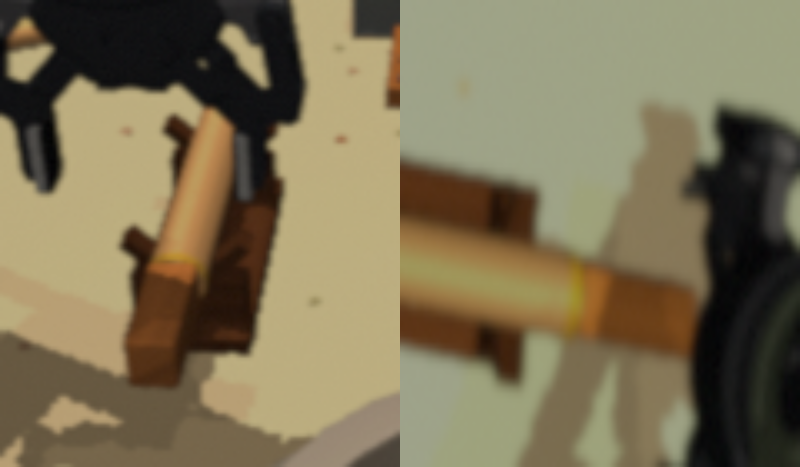

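The fingers straddle the grip. The grip's front ring is at top pixel (364,270), so the grip centre is within 3 mm of my target. Descending and closing.

```bash
python3 -m creep '[[0,0,0,-0.003,0,0.04,1],[0,0,0,-0.003,0,0.07,1],[0,0,0,-0.003,0,0.085,1],[0,0,0,-0.003,0,0.094,1],[0,0,0,-0.003,0,0.094,1],[0,0,0,-0.003,0,0.094,1]]' 80;  python3 -m creep '[[0,0,0,0,0,0,0.4],[0,0,0,0,0,0,0.4],[0,0,0,0,0,0,0.3],[0,0,0,0,0,0,0.2],[0,0,0,0,0,0,0],[0,0,0,0,0,0,0],[0,0,0,0,0,0,0],[0,0,0,0,0,0,0]]' 80
```

```text
time_s: 2.7
tool_pos: [0.392, -0.2662, 0.0669]
tool_rot: [0.0, 0.753, 0.658, 0.0]
force: [0.4, -0.1, -0.3]
grip_width: 0.0854
grasp_force: 0.0
time_s: 3.37
tool_pos: [0.3908, -0.2667, 0.0664]
tool_rot: [-0.0, 0.754, 0.657, -0.0]
force: [-2.9, -0.5, 3.7]
grip_width: 0.0249
grasp_force: 79.4
```

```bash
python3 -m creep '[[0,0,0,0,0,-0.01,0],[0,0,0,0,0,-0.03,0],[0,0,0,0,0,-0.06,0],[0,0,0,0,0,-0.07,0],[0,0,0,0,0,-0.07,0],[0,0,0,0,0,-0.07,0]]'; cat >> h.py <<'E'
S0=np.array([.593,.0827,.085])
def tcp(nose_in,yaw,p,S=S0,off=0.):
    """TCP for nose nose_in m inside mouth on axis through S; off = grip centre ahead of TCP along x"""
    M=Rt(yaw,p); return S+M[:,0]*(-.11+nose_in-.205-off)-M[:,2]*.006
E
python3 -c "
from h import *
t=tcp(-.04,78.2,1);print(t,delta(t+[0,0,.04],78.2,1))"
```

```text
time_s: 3.87
tool_pos: [0.3914, -0.2668, 0.1362]
tool_rot: [0.0, 0.754, 0.657, 0.0]
force: [-0.0, 0.2, -2.6]
grip_width: 0.0245
grasp_force: 78.9
[ 0.52039354 -0.2648475   0.08480348] (array([0.02, 1.01, 3.94]), array([0.0195, 0.1275, 0.0115]))
```

```bash
python3 -m creep '[[0,1,3.9,0.005,0.04,0.0,0],[0,1,3.9,0.01,0.08,0,0],[0,1,3.9,0.0195,0.12,0.01,0],[0,1,3.9,0.0195,0.1275,0.03,0],[0,1,3.9,0.0195,0.1275,0.05,0],[0,1,3.9,0.0195,0.1275,0.0515,0],[0,1,3.9,0.0195,0.1275,0.0515,0],[0,1,3.9,0.0195,0.1275,0.0515,0]]'; python3 - <<'E'
from h import *
s=arm.observe();print(s["tool_pos"],s["force"],s["ft_torque"])
a=optics.snapshot("top")[:,:,::-1].copy();b=optics.snapshot("side")[:,:,::-1].copy()
cv2.imwrite("pics/top2.png",a);cv2.imwrite("pics/side2.png",b)
o=np.hstack([cv2.resize(a[150:225,185:285],None,fx=4.8,fy=4.8,interpolation=2),cv2.resize(b[170:270,235:300],(312,360+0),interpolation=2)[:360]])
o=np.hstack([cv2.resize(a[150:230,185:305],(480,480*80//120),interpolation=2),cv2.resize(b[170:250,235:315],(320,320),interpolation=2)])
cv2.imwrite("pics/i1.png",o)
Q=R.from_quat(s["tool_rot"],scalar_first=True).as_matrix()
o=s["tool_pos"]+Q[:,2]*.006; 
for x in(.1,.205):print("pred",x,proj("top",o+Q[:,0]*x),proj("side",o+Q[:,0]*x))
E
```

```text
time_s: 4.53
tool_pos: [0.5197, -0.2648, 0.0844]
tool_rot: [-0.006, 0.776, 0.631, 0.006]
force: [-0.6, 0.6, -1.6]
grip_width: 0.0254
grasp_force: 79.0
[ 0.51967501 -0.26478474  0.08436587] [-0.55462393  0.62265386 -1.61811136] [-0.1101163   0.01663156  0.00493447]
pred 0.1 [333.71612249 199.82232779] [260.13998216 250.16282469]
pred 0.205 [283.79845197 188.95405587] [264.31025891 220.52026022]
```

View pics/i1.png

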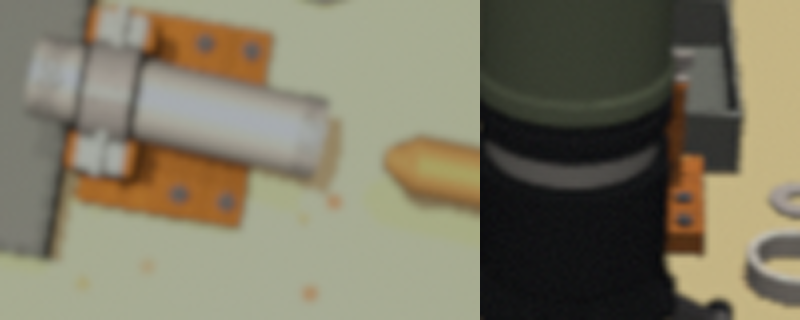

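In the top view the nose is at about (281,190), roughly 5 mm ahead of the prediction and slightly towards the robot. The side view of the mouth is hidden by the arm. I'll measure the two centre lines in the top image.

```bash
cat > line.py <<'E'
from h import *
def cl(a,cols,r0,r1,kind):
    h=cv2.cvtColor(a,cv2.COLOR_BGR2HSV).astype(float); out=[]
    for c in cols:
        s=h[r0:r1,c,1]; 
        if kind=="rod": w=s; bg=np.median(np.r_[s[:4],s[-4:]]); f=(s>(s.max()+bg)/2).astype(float)
        thr=(s.max()+bg)/2 if kind=="rod" else 40
        m=(s>thr) if kind=="rod" else (s<thr)
        k=np.flatnonzero(m); 
        if len(k)==0: continue
        i,j=k[0],k[-1]
        lo=i-(s[i]-thr)/(s[i]-s[i-1]) if i>0 else i; hi=j+(s[j]-thr)/(s[j]-s[j+1]) if j+1<len(s) else j
        out.append((c,r0+(lo+hi)/2,hi-lo))
    out=np.array(out); p=np.polyfit(out[:,0],out[:,1],1); return out,p
E
python3 - <<'E'
from line import *
a=cv2.imread("pics/top2.png")
h=cv2.cvtColor(a,cv2.COLOR_BGR2HSV)
for c in(235,255,262,310): print(c,h[162:205,c,1])
print(h[190,265:290,1],h[190,265:290,2])
E
```

```text
235 [112 159 185 188 178 139  77  38  29  26  22  14   5   7  12  13  10   6
   9  14  18  22  26  28  32  46  98 166 190 195 195 193 193 192 191 192
 194 192 192 191 192 190 169]
255 [34 34 34 34 34 34 34 34 34 34 33 30 30 27 24 17  9  6  9 12 13 10  7 10
 14 18 24 27 29 34 51 70 70 58 55 52 53 53 53 50 44 37 34]
262 [36 36 36 36 34 34 34 34 34 33 34 33 28 28 28 28 24 20 11  8  6  6  5  6
 10 13 18 23 28 30 36 49 69 78 67 48 38 34 34 34 36 41 44]
310 [ 39  39  40  40  40  40  40  40  40  40  40  40  39  39  40  39  39  40
  40  40  40  42  40  40  43  53  93 133 143 139 130 119 112 108 111 119
 131 138 144 147 134 109  82]
[ 68  81  83  73  54  39  36  36  36  37  36  37  37  36  38  55  97 130
 135 134 134 132 135 132 124] [149 148 148 150 156 164 170 172 172 172 172 172 172 171 167 157 155 163
 168 170 170 170 170 170 169]
```

```bash
python3 - <<'E'
from line import *
a=cv2.imread("pics/top2.png")
h=cv2.cvtColor(a,cv2.COLOR_BGR2HSV).astype(float)[:,:,1]
def edges(c,r0,r1,thr,inside_low):
    s=h[r0:r1,c]-thr; s=-s if inside_low else s
    k=np.flatnonzero(s>0); mid=len(s)//2
    i=mid; 
    while s[i-1]>0:i-=1
    j=mid
    while s[j+1]>0:j+=1
    return r0+i-s[i]/(s[i]-s[i-1]), r0+j+s[j]/(s[j]-s[j+1])
def fit(cols,f,thr,low,hw):
    E=[]
    for c in cols:
        m=int(f(c)); E.append((c,)+edges(c,m-hw,m+hw,thr,low))
    E=np.array(E); p=np.polyfit(E[:,0],E[:,1:].mean(1),1); print(np.round(E[[0,-1]],2),p,np.std(E[:,1:].mean(1)-np.polyval(p,E[:,0])));return p
pb=fit(range(226,246),lambda c:179+(c-235)*.22,100,True,14)
pr=fit(range(296,340),lambda c:196+(c-310)*.22,90,False,12)
def ln(p,c,z): return onz("top",(c,np.polyval(p,c)),z)
for z in(.083,):
    b0,b1=ln(pb,226,.085),ln(pb,246,.085); r0,r1=ln(pr,340,.09),ln(pr,296,.09)
    for n,(x,y) in dict(barrel=(b1,b0),rod=(r0,r1)).items():
        d=y-x;print(n,np.degrees(np.arctan2(d[1],d[0])),x,y)
    m=ln(pb,264.5,.084);print("mouth",m)
    d=b0-b1;d/=np.linalg.norm(d);nn=np.array([d[1],-d[0],0])  # to +y-tool side
    for p in(r0,r1,ln(pr,283,.09)):print("rod offset from barrel axis",(p-b1)@nn)
s=arm.observe();Q=R.from_quat(s["tool_rot"],scalar_first=True).as_matrix();print(np.degrees(np.arctan2(Q[1,0],Q[0,0])),np.degrees(np.arcsin(Q[2,0])))
E
```

```text
[[226.   165.12 185.98]
 [245.   169.89 190.32]] [  0.2338162  122.84683228] 0.050393638476137086
[[296.   185.02 200.64]
 [339.   194.19 210.07]] [  0.2163884  128.76577849] 0.04462322771891733
barrel 77.24280185697656 [0.57823855 0.01348536 0.085     ] [0.58749189 0.05435536 0.085     ]
rod 78.19690709848291 [ 0.53444685 -0.17771709  0.09      ] [ 0.55315491 -0.08819082  0.09      ]
mouth [ 0.5697712  -0.02436804  0.084     ]
rod offset from barrel axis -0.0004893659346293019
rod offset from barrel axis -0.002012314110221351
rod offset from barrel axis -0.0024620652911287464
78.21811168562724 0.9795163861645019
```

```bash
python3 - <<'E'
from h import *
S=np.array([.5945,.083,.085]); M=Rt(77.5,0); 
for p in(0,1,2,3,3.7):
    M=Rt(77.5,p); ax=M[:,0]; up=-M[:,2]
    f=lambda x,u:proj("side",S+ax*(x-.11)+up*u)
    print(p,"mouth c,top,bot",f(0,0),f(0,.0205),f(0,-.0205),"straptop",f(.096,.0225),"fartop",f(.15,.0205))
b=cv2.imread("pics/side0.png")
print(b[165:225,267].tolist())
# board near edge for bias: clamp near top corners
O=S-.11*np.array([.16,.987,0]);u=np.array([.16,.987,0]);v=np.array([-.987,.16,0])
for sgn in(1,-1):
  q=O+.034*u+sgn*.055*v; q[2]=.018;print("board corner",proj("side",q)); q[2]=0;print(proj("side",q))
E
```

```text
0 mouth c,top,bot [266.12057962 209.89884868] [266.40328683 201.86529349] [265.84447309 217.74483538] straptop [269.71570249 182.17600525] fartop [271.28466515 173.69780136]
1 mouth c,top,bot [266.09507392 210.63771928] [266.36365452 202.70122462] [265.83294881 218.38345553] straptop [269.6999677  182.33795375] fartop [271.28452282 173.50848225]
2 mouth c,top,bot [266.07088729 211.36721188] [266.32526941 203.53076842] [265.82279171 219.00999329] straptop [269.68426402 182.50171082] fartop [271.28394595 173.32317719]
3 mouth c,top,bot [266.04802497 212.08706318] [266.28814454 204.35359328] [265.81399965 219.6242567 ] straptop [269.6685966  182.66722398] fartop [271.28293382 173.14194678]
3.7 mouth c,top,bot [266.03281176 212.58508479] [266.26291361 204.92539785] [265.80865594 220.04683882] straptop [269.65765377 182.78409963] fartop [271.281966   173.01754196]
[[110, 151, 164], [110, 150, 164], [103, 139, 151], [74, 90, 95], [44, 48, 47], [37, 40, 40], [38, 40, 40], [40, 43, 43], [58, 61, 64], [88, 92, 97], [103, 107, 113], [104, 109, 115], [114, 120, 127], [119, 124, 131], [117, 123, 130], [103, 108, 115], [61, 64, 67], [38, 40, 42], [83, 88, 92], [128, 137, 144], [141, 151, 158], [142, 151, 159], [141, 151, 159], [141, 152, 159], [143, 153, 160], [144, 154, 161], [145, 155, 162], [146, 156, 163], [146, 156, 162], [148, 157, 163], [147, 157, 162], [146, 156, 161], [149, 159, 162], [150, 160, 163], [148, 158, 161], [131, 140, 143], [102, 108, 113], [95, 100, 106], [88, 93, 97], [77, 81, 85], [74, 79, 83], [75, 79, 83], [75, 80, 84], [76, 82, 85], [78, 82, 87], [76, 81, 85], [77, 82, 86], [78, 82, 87], [77, 82, 86], [79, 84, 88], [77, 82, 86], [78, 83, 86], [76, 80, 84], [64, 70, 76], [39, 50, 70], [16, 38, 67], [14, 36, 65], [17, 38, 66], [18, 40, 68], [14, 36, 66]]
board corner [245.39066195 226.15373063]
[245.3627712  232.41507802]
board corner [291.27983699 228.08262724]
[290.81143636 234.35767995]
```

```bash
cat >> h.py <<'E'
S1=np.array([.5958,.083,.085])
def st():
    s=arm.observe();Q=R.from_quat(s["tool_rot"],scalar_first=True).as_matrix()
    d=s["tool_pos"]+Q[:,2]*.006+Q[:,0]*.211-S1
    print("F tool",np.round(Q.T@s["force"],2),"T tool",np.round(Q.T@s["ft_torque"],3),"nose past mouth mm",round(1e3*(d@Q[:,0]+.11),1),"yaw,p",np.degrees(np.arctan2(Q[1,0],Q[0,0])).round(2),np.degrees(np.arcsin(Q[2,0])).round(2),"t",round(s["time_s"],2),"grip",s["grip_width"])
E
python3 -c "
from h import *
st();print(delta(tcp(-.008,77.5,.9,S1,.006),77.5,.9))"
```

```text
F tool [-0.99  0.51  1.45] T tool [-0.061 -0.117  0.022] nose past mouth mm -35.3 yaw,p 78.22 0.98 t 4.63 grip 0.02520917972493233
(array([ 0.04, -0.08,  0.72]), array([ 0.0273, -0.0013,  0.0004]))
```

```bash
python3 -m creep '[[0,0,0.7,0.01,-0.0008,0,0],[0,0,0.7,0.02,-0.0008,0,0],[0,0,0.7,0.027,-0.0008,0,0],[0,0,0.7,0.027,-0.0008,0,0],[0,0,0.7,0.027,-0.0008,0,0],[0,0,0.7,0.027,-0.0008,0,0]]'>/dev/null; python3 - <<'E'
from h import *
st()
a=optics.snapshot("top")[:,:,::-1].copy();cv2.imwrite("pics/top3.png",a)
cv2.imwrite("pics/i2.png",cv2.resize(a[155:215,225:325],(800,480),interpolation=cv2.INTER_CUBIC))
E
```

```text
F tool [-0.87  0.4   2.18] T tool [ 0.015 -0.147  0.013] nose past mouth mm -8.0 yaw,p 77.58 0.98 t 5.13 grip 0.025219787997325813
```

View pics/i2.png

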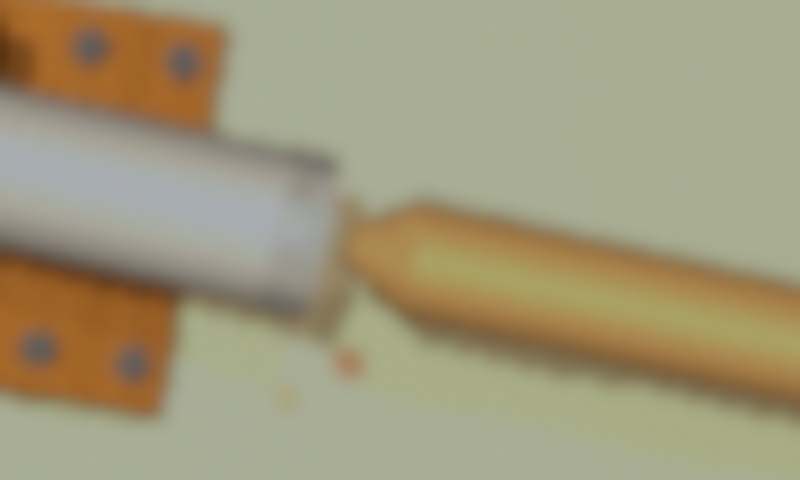

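The nose (crop (350,243)) lies on the barrel's axis line through the mouth centre (320,235), with a gap of about 7 mm. Advancing by feel.

```bash
python3 -m creep '[[0,0,0,0.004,0,0,0],[0,0,0,0.008,0,0,0],[0,0,0,0.011,0,0,0],[0,0,0,0.014,0,0,0],[0,0,0,0.017,0,0,0],[0,0,0,0.017,0,0,0]]'>/dev/null; python3 -c "
from h import *
st()"; python3 -m creep '[[0,0,0,0.002,0,0,0],[0,0,0,0.004,0,0,0],[0,0,0,0.006,0,0,0],[0,0,0,0.007,0,0,0],[0,0,0,0.007,0,0,0]]'>/dev/null; python3 -c "
from h import *
st()"
```

```text
F tool [-0.68 -0.01  2.06] T tool [-0.01  -0.115  0.012] nose past mouth mm 9.7 yaw,p 77.58 1.02 t 5.68 grip 0.025049492102900434
F tool [-0.11  1.01  3.62] T tool [ 0.01  -0.557  0.032] nose past mouth mm 16.2 yaw,p 77.55 1.01 t 6.1 grip 0.024970139176160155
```

```bash
python3 -c "
from h import *
for p in(1.02,2.1):print(delta(tcp(.016,77.5,p,S1,.006),77.5,p))"
```

```text
(array([-0.07,  0.01,  0.05]), array([-0.0002, -0.0002, -0.0001]))
(array([-0.07,  1.09,  0.05]), array([-0.0003, -0.0002,  0.0057]))
```

```bash
python3 -m creep '[[0,0.5,0,0,0,0.003,0],[0,1.1,0,0,0,0.0057,0],[0,1.1,0,0,0,0.0057,0],[0,1.1,0,0,0,0.0057,0]]'>/dev/null; python3 -c "
from h import *
st()"; python3 -m creep '[[0,0,0,0.003,0,0,0],[0,0,0,0.006,0,0,0],[0,0,0,0.009,0,0,0],[0,0,0,0.01,0,0,0],[0,0,0,0.01,0,0,0]]'>/dev/null; python3 -c "
from h import *
st()"
```

```text
F tool [0.08 0.48 1.4 ] T tool [ 0.034 -0.131  0.038] nose past mouth mm 16.1 yaw,p 77.51 2.14 t 6.43 grip 0.02513478732159971
F tool [0.32 1.15 0.99] T tool [-0.    -0.146 -0.013] nose past mouth mm 26.7 yaw,p 77.59 2.11 t 6.85 grip 0.024795170133078567
```

```bash
python3 -m creep '[[0,0,0,0.004,0,0,0],[0,0,0,0.008,0,0,0],[0,0,0,0.012,0,0,0],[0,0,0,0.015,0,0,0],[0,0,0,0.015,0,0,0]]'>/dev/null; python3 -c "
from h import *
st()"; python3 -m creep '[[0,0,0,0.004,0,0,0],[0,0,0,0.008,0,0,0],[0,0,0,0.012,0,0,0],[0,0,0,0.015,0,0,0],[0,0,0,0.015,0,0,0]]'>/dev/null; python3 -c "
from h import *
st()"
```

```text
F tool [-0.04  0.87  2.03] T tool [-0.047 -0.122  0.001] nose past mouth mm 41.9 yaw,p 77.59 2.12 t 7.27 grip 0.025034495041015705
F tool [ 0.2  -0.76  0.84] T tool [ 0.04  -0.097  0.009] nose past mouth mm 56.8 yaw,p 77.59 2.11 t 7.68 grip 0.025234303123180396
```

```bash
python3 -m creep '[[0,0,0,0.004,0,0,0],[0,0,0,0.008,0,0,0],[0,0,0,0.012,0,0,0],[0,0,0,0.014,0,0,0],[0,0,0,0.014,0,0,0]]'>/dev/null; python3 -c "
from h import *
st()"; python3 -m creep '[[0,0,0,0.003,0,0,0],[0,0,0,0.006,0,0,0],[0,0,0,0.009,0,0,0],[0,0,0,0.01,0,0,0],[0,0,0,0.01,0,0,0]]'>/dev/null; python3 -c "
from h import *
st()"
```

```text
F tool [-0.11 -1.31  0.78] T tool [-0.028 -0.169  0.013] nose past mouth mm 70.7 yaw,p 77.58 2.11 t 8.1 grip 0.024767745898238228
F tool [ 0.1  -0.27  1.56] T tool [-0.019 -0.149  0.01 ] nose past mouth mm 80.5 yaw,p 77.57 2.1 t 8.52 grip 0.025176553558106465
```

```bash
python3 -m creep '[[0,0,0,0.003,0,0,0],[0,0,0,0.006,0,0,0],[0,0,0,0.009,0,0,0],[0,0,0,0.01,0,0,0]]'>/dev/null; python3 -c "
from h import *
st()"; python3 -m creep '[[0,0,0,0.002,0,0,0],[0,0,0,0.004,0,0,0],[0,0,0,0.006,0,0,0],[0,0,0,0.008,0,0,0]]'>/dev/null; python3 -c "
from h import *
st()"
```

```text
F tool [-16.96  -1.02  -0.17] T tool [ 0.131 -2.322 -0.209] nose past mouth mm 86.6 yaw,p 77.75 1.7 t 8.85 grip 0.025037931607457455
F tool [-16.06  -0.21   0.5 ] T tool [ 0.18  -2.252 -0.233] nose past mouth mm 94.2 yaw,p 77.72 1.7 t 9.18 grip 0.02437377399011916
```

```bash
python3 -c "
from h import *
print(delta(tcp(.0942,77.57,2.1,S1,.006),77.57,2.1))"
```

```text
(array([-0.02,  0.4 ,  0.15]), array([-0.    , -0.0001,  0.0005]))
```

```bash
python3 -m creep '[[0,0.4,0.15,0.002,0,0.0005,0],[0,0.4,0.15,0.005,0,0.0005,0],[0,0.4,0.15,0.008,0,0.0005,0],[0,0.4,0.15,0.011,0,0.0005,0],[0,0.4,0.15,0.014,0,0.0005,0]]'>/dev/null; python3 -c "
from h import *
st()
print(delta(tcp(.11,77.57,2.1,S1,.006),77.57,2.1))"
```

```text
F tool [-15.59  -1.46   2.27] T tool [ 0.086 -2.345 -0.288] nose past mouth mm 108.3 yaw,p 77.59 2.1 t 9.6 grip 0.025188854412066947
(array([-0.08,  0.  ,  0.02]), array([ 0.0017,  0.0003, -0.0003]))
```

Aligned, with a steady plug force of about 16 N. Continuing.

```bash
python3 -m creep '[[0,0,0,0.003,0,0,0],[0,0,0,0.006,0,0,0],[0,0,0,0.009,0,0,0],[0,0,0,0.012,0,0,0],[0,0,0,0.015,0,0,0]]'>/dev/null; python3 -c "
from h import *
st()"; python3 -m creep '[[0,0,0,0.003,0,0,0],[0,0,0,0.006,0,0,0],[0,0,0,0.009,0,0,0],[0,0,0,0.012,0,0,0]]'>/dev/null; python3 -c "
from h import *
st()"
```

```text
F tool [-9.32 -1.59  3.56] T tool [ 0.12  -1.827 -0.234] nose past mouth mm 124.3 yaw,p 77.54 2.2 t 10.02 grip 0.02479500447494383
F tool [-0.44  0.68  1.93] T tool [ 0.045 -0.291 -0.144] nose past mouth mm 139.7 yaw,p 77.41 2.51 t 10.35 grip 0.02473377282197446
```

```bash
python3 -m creep '[[0,-0.4,0.1,0.003,0,-0.0005,0],[0,-0.4,0.1,0.006,0,-0.0005,0],[0,-0.4,0.1,0.006,0,-0.0005,0]]'>/dev/null; python3 - <<'E'
from h import *
st()
a=optics.snapshot("top")[:,:,::-1].copy();b=optics.snapshot("side")[:,:,::-1].copy();cv2.imwrite("pics/top4.png",a)
cv2.imwrite("pics/i3.png",np.hstack([cv2.resize(a[115:220,100:240],(540,405),interpolation=2),cv2.resize(b[150:220,230:275],(260,405),interpolation=2)]))
E
```

```text
F tool [-0.46 -0.53  1.38] T tool [ 0.069 -0.104 -0.15 ] nose past mouth mm 146.1 yaw,p 77.35 2.12 t 10.6 grip 0.02485312062874637
```

View pics/i3.png

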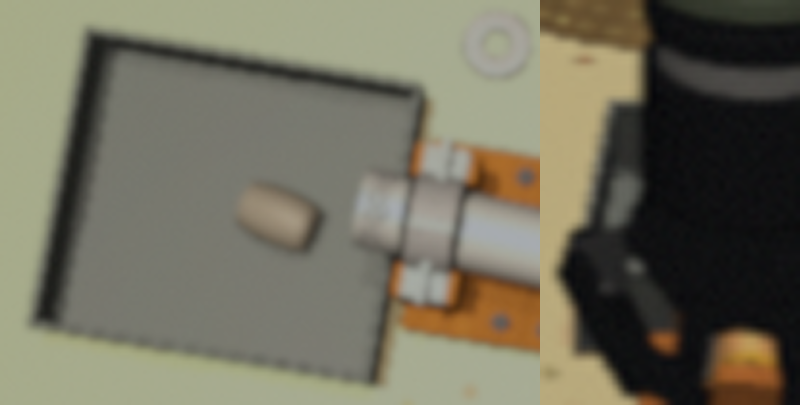

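The plug lies in the tray at crop (280,215), clear of the barrel. Drawing the rammer straight out.

```bash
python3 -m creep '[[0,0,-0.2,-0.005,0.0,0,0],[0,0,-0.2,-0.015,0,0,0],[0,0,-0.2,-0.025,0,0,0],[0,0,-0.2,-0.035,0,0,0],[0,0,-0.2,-0.045,0,0,0],[0,0,-0.2,-0.055,0,0,0],[0,0,-0.2,-0.06,0,0,0]]'>/dev/null; python3 -c "
from h import *
st()"; python3 -m creep '[[0,0,0,-0.01,0,0,0],[0,0,0,-0.02,0,0,0],[0,0,0,-0.03,0,0,0],[0,0,0,-0.04,0,0,0],[0,0,0,-0.05,0,0,0],[0,0,0,-0.06,0,0,0],[0,0,0,-0.06,0,0,0]]'>/dev/null; python3 -c "
from h import *
st();print(delta(tcp(-.03,77.6,2.1,S1,.006),77.6,2.1))"
```

```text
F tool [0.69 0.24 1.68] T tool [ 0.01  -0.132 -0.012] nose past mouth mm 83.3 yaw,p 77.41 2.08 t 11.28 grip 0.024995006562584278
F tool [-1.06 -0.37  1.96] T tool [-0.012 -0.141  0.038] nose past mouth mm 23.2 yaw,p 77.41 2.07 t 11.87 grip 0.02499521981308954
(array([-0.02,  0.03, -0.19]), array([-0.0532,  0.0005,  0.0004]))
```

```bash
python3 -m creep '[[0,0,0,-0.01,0,0,0],[0,0,0,-0.025,0,0,0],[0,0,0,-0.04,0,0,0],[0,0,0,-0.06,0,0,0],[0,0,0,-0.06,0,-0.02,0],[0,0,0,-0.06,0,-0.045,0],[0,0,0,-0.06,0,-0.055,0],[0,0,0,-0.06,0,-0.055,0]]'>/dev/null; python3 -c "
from h import *
st();print(delta([.3914,-.2668,.1362],82.1,0))"
```

```text
F tool [-0.6   0.89  1.7 ] T tool [-0.05  -0.147  0.002] nose past mouth mm -35.6 yaw,p 77.51 2.01 t 12.53 grip 0.02495746294588928
(array([ 0.37, -1.99, -4.59]), array([-0.0271, -0.1256, -0.0018]))
```

```bash
python3 -m creep '[[0.1,-0.5,-1,-0.005,-0.025,0,0],[0.2,-1,-2,-0.012,-0.055,-0.001,0],[0.3,-1.5,-3.5,-0.02,-0.09,-0.002,0],[0.37,-2,-4.6,-0.025,-0.115,-0.002,0],[0.37,-2,-4.6,-0.027,-0.1256,-0.002,0],[0.37,-2,-4.6,-0.027,-0.1256,-0.002,0],[0.37,-2,-4.6,-0.027,-0.1256,-0.002,0]]'>/dev/null; python3 - <<'E'
from h import *
st();print(arm.observe()["tool_pos"],delta([.3910,-.2667,.0664],82.1,0))
a=optics.snapshot("top")[:,:,::-1].copy();cv2.imwrite("pics/top5.png",a)
cv2.imwrite("pics/i4.png",cv2.resize(a[225:305,270:410],(700,400),interpolation=2))
E
```

```text
F tool [0.04 0.5  1.42] T tool [-0.024 -0.121  0.062] nose past mouth mm -52.7 yaw,p 82.07 0.11 t 13.12 grip 0.024971148509749335
[ 0.39068719 -0.26582558  0.13427528] (array([-0.25, -0.11, -0.03]), array([-0.001 ,  0.0007,  0.0679]))
```

View pics/i4.png

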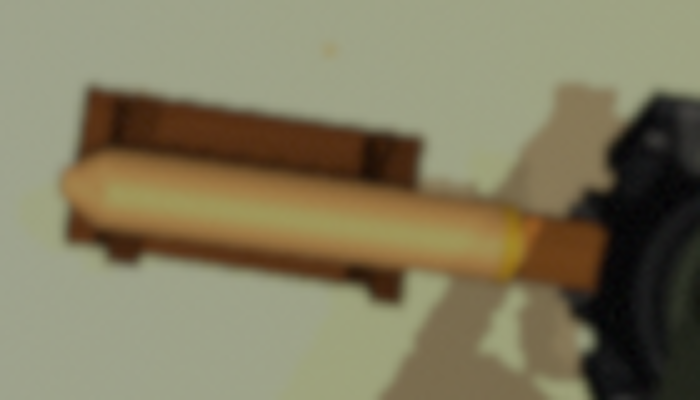

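The rammer hangs over the rest and is parallel to it, with the nose at crop (65,185) as at the start apart from height parallax. Lowering it.

```bash
python3 -m creep '[[-0.25,-0.1,0,-0.001,0.0007,0.03,0],[-0.25,-0.1,0,-0.001,0.0007,0.05,0],[-0.25,-0.1,0,-0.001,0.0007,0.06,0],[-0.25,-0.1,0,-0.001,0.0007,0.064,0],[-0.25,-0.1,0,-0.001,0.0007,0.0665,0],[-0.25,-0.1,0,-0.001,0.0007,0.068,0],[-0.25,-0.1,0,-0.001,0.0007,0.068,0]]'>/dev/null; python3 -c "
from h import *
st();print(arm.observe()['tool_pos'])"
```

```text
F tool [ 0.46 -1.05  1.1 ] T tool [ 0.164  0.023 -0.091] nose past mouth mm -53.4 yaw,p 82.13 0.01 t 13.75 grip 0.024841530454207415
[ 0.39083682 -0.26666739  0.0668624 ]
```

```bash
python3 -m creep '[[0,0,0,0,0,0.0003,0.32],[0,0,0,0,0,0.0003,0.36],[0,0,0,0,0,0.0003,0.45],[0,0,0,0,0,0.0003,0.6],[0,0,0,0,0,0.0003,1],[0,0,0,0,0,0.0003,1],[0,0,0,0,0,0.0003,1],[0,0,0,0,0,0.0003,1]]'; python3 -m creep '[[0,0,0,0,0,-0.01,1],[0,0,0,0,0,-0.03,1],[0,0,0,0,0,-0.06,1],[0,0,0,0,0,-0.1,1],[0,0,0,0,0,-0.14,1],[0,0,0,-0.04,0,-0.17,1],[0,0,0,-0.08,0,-0.17,1],[0,0,0,-0.1,0,-0.17,1]]';  python3 - <<'E'
from h import *
a=optics.snapshot("top")[:,:,::-1].copy();b=optics.snapshot("side")[:,:,::-1].copy()
cv2.imwrite("pics/f.png",np.hstack([cv2.resize(a[105:305,100:410],(500,323),interpolation=2),cv2.resize(b[140:320,130:335],(300,263),interpolation=2)[:, :] if 0 else cv2.resize(b[150:330,130:330],(300,323),interpolation=2)]))
E
```

```text
time_s: 14.42
tool_pos: [0.3902, -0.2666, 0.0661]
tool_rot: [-0.001, 0.754, 0.657, -0.0]
force: [0.3, -0.2, 0.8]
grip_width: 0.0854
grasp_force: 0.0
time_s: 15.08
tool_pos: [0.3773, -0.3691, 0.2392]
tool_rot: [0.003, 0.754, 0.657, -0.001]
force: [0.6, 0.1, -0.0]
grip_width: 0.0857
grasp_force: 0.0
```

View pics/f.png

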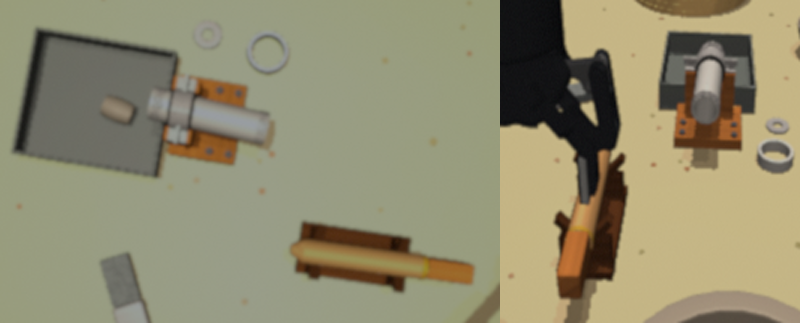

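The rammer is back in both notches of its rest, the plug is in the tray, the cap and die are where they were, and the gripper is clear of everything.

```bash
python3 -c "
from plant import job
print(job.sign_off())"
```

```text
the job is handed in; nothing more can be done
None
```

The plug is out of the barrel and in the scrap tray, the rammer is back in its rest, the cap, die and tray look unmoved in the final pictures, and the job is handed in at about 15 s; the sign-off returned no verdict.

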